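# Sort salvaged amplifier parts into the specimen trays

### The job

Sort the five loose amplifier parts on the bench, two capacitors, two heatsinks and one transformer, into the three blue trays: each part goes into the tray whose middle bay shows a specimen of the same kind. Stand every part upright on the floor of an empty outer bay, one part to a bay, and let go of it. Do not tip over or push away the solder spool or the flux bottle that stand among the parts.

Things in the scene. Friction and masses are not known exactly. Their poses are not given: they have to be found in the camera images.
- cap_1: loose electrolytic capacitor standing upright: a black cylinder, 35 mm diameter, 50 mm high, with a bright metal top. Origin: centre of its underside; z up along its axis. About 80 g. One of two alike.
- cap_2: loose electrolytic capacitor standing upright: a black cylinder, 35 mm diameter, 50 mm high, with a bright metal top. Origin: centre of its underside; z up along its axis. About 80 g. One of two alike.
- sink_1: loose aluminium finned heatsink standing upright: 42 mm (its x) by 24 mm (its y) by 42 mm high, six upright fins that run along z and stick out to +y from a flat back plate. Can be gripped across x (42 mm) or y (24 mm). Origin: centre of its underside; z up. About 100 g. One of two alike.
- sink_2: loose aluminium finned heatsink standing upright: 42 mm (its x) by 24 mm (its y) by 42 mm high, six upright fins that run along z and stick out to +y from a flat back plate. Can be gripped across x (42 mm) or y (24 mm). Origin: centre of its underside; z up. About 100 g. One of two alike.
- trafo: loose transformer, upright, 40 mm high: dark laminated steel core 44 mm (its x) by 20 mm (y); a copper winding 26 mm (x) by 36 mm (y) bulges from both sides of the core, 10 to 32 mm up; base plate 44 x 36 x 4 mm. Grip across x on the core (44 mm) or across y on the winding (36 mm). Origin: centre of its underside, z up. About 240 g.
- tray_cap: fixed blue tray, 70 mm (its x) by 212 mm (its y), walls 3 mm thick, 12 mm high, floor 3 mm thick. Low cross walls make three bays along y, each 64 by 67 mm inside. Middle bay: a fixed upright capacitor (50 mm high, 35 mm diameter). Both outer bays are empty, centred at y = +70 and -70 mm in its frame. Origin: centre of its underside, z up.
- tray_sink: fixed blue tray, 70 mm (its x) by 212 mm (its y), walls 3 mm thick, 12 mm high, floor 3 mm thick. Low cross walls make three bays along y, each 64 by 67 mm inside. Middle bay: a fixed upright heatsink (42 x 24 x 42 mm high). Both outer bays are empty, centred at y = +70 and -70 mm in its frame. Origin: centre of its underside, z up.
- tray_trafo: fixed blue tray, 70 mm (its x) by 212 mm (its y), walls 3 mm thick, 12 mm high, floor 3 mm thick. Low cross walls make three bays along y, each 64 by 67 mm inside. Middle bay: a fixed upright transformer (44 x 36 x 40 mm high). Both outer bays are empty, centred at y = +70 and -70 mm in its frame. Origin: centre of its underside, z up.
- spool: bystander, not to be moved: steel solder spool standing on its flange, 42 mm diameter, 40 mm high, among the loose parts. Origin: centre of its underside.
- flux_bottle: bystander, not to be moved: small amber flux bottle with a pointed nozzle, 28 mm diameter, 66 mm high, among the loose parts. Origin: centre of its underside.

How it is judged:
By the outcome, as a careful person would: the job done as asked, in the order asked, and still so for the second after the job is handed in, with the robot touching nothing.
It also fails if it takes over 128 s, if anything falls off the work surface, if the arm or the gripper's body presses on something with over 40 N, if the wrist force passes 120 N, or if a joint passes its speed limit or range.

### The arm

A 7-joint arm with a two-finger parallel gripper is mounted at the origin on the work surface. World frame = base frame: x ahead of the robot, y to its left, z up, the work surface at z = 0. Lengths are in mm, angles in rad, forces in N, time in s.
With the tool pointing down it reaches from about 400 to 925 mm from the base axis. Payload 4.1 kg.
Tool frame: the origin (TCP) lies at the very end of the fingers, on their centre line; the grasp point (between the pads) lies 19 mm behind it; z points along the fingers, y is the line along which they close (so a half turn about z gives the same grasp; the last joint's range is limited). The gripper opens to 85 mm and grips with 20 to 120 N. Pads are 22 mm wide; open, the fingers measure 114 mm over their backs; the gripper's body (76 mm by 85 mm) begins 54 mm behind the grasp point. The pads swing forward as they close: fully open they stand 13 mm farther back than shut.
Start: joints at [1.01, 0.398, 0.045, 1.537, -0.019, 1.207, -0.051], TCP at [289.654, -581.931, 231.347] pointing down, gripper open.
Joint ranges: [-2.82, 2.82], [-0.49, 2.23], [-1.37, 1.46], [0, 2.46], [-1.36, 4.5], [0.23, 2], [-2.94, 2.94]. Speed limits (rad/s): [2.57, 2.57, 3.14, 3.14, 3.14, 3.14, 3.14].

### API

Orientations are given as a unit quaternion [x, y, z, w].
In Python, from workcell import manip, cams gives the robot as it stands (manip), with the cameras (cams).
- The arm moves only by the tool shift_gripper, called after "Request:" as name(argument=value, ...) on one line, values as JSON. Schema: {"type":"object","properties":{"plan":{"type":"array","items":{"type":"array","items":{"type":"number"},"minItems":7,"maxItems":7},"minItems":1,"maxItems":20},"grip_n":{"type":"number"},"only":{"type":"string"},"quiet":{"type":"boolean"},"lines":{"type":"string"}},"required":["plan"],"additionalProperties":false}. plan is a list of rows, 1 to 20 of them, each of 7 numbers: the finger opening in mm, then dx, dy, dz in fractions of the full range, 1 being 1000 mm, then a rotation vector rx, ry, rz in a scale on which 1.0 is pi/2 rad; each row is the pose to reach, as a shift and turn from the pose commanded when the call began, along the tool's axes at that moment; what a row does not reach only later rows make up. A row lasts 1/10 s, in which the tool goes at most 50 mm and 0.15 rad, less where a joint would pass 70% of its speed; a pose out of reach is approached as far as the arm can. The fingers move at their own pace and stop on an object; grip_n is the grip in N (left out, the last holds). Time passes only in rows, so rows that do not move let the fingers close. The tool returns the time, the measured TCP pose, the force, the opening and the grip force at its end. only (a regular expression) keeps the lines of the reply that match it, lines (a string "A,B") keeps lines A to B, and quiet returns only ok. A shift or turn number past 1, either way, is cut back to 1. Input that does not fit is refused with a message, and nothing moves.
- manip.get_state(): the state, without advancing time (a new reading comes with each control period).
- cams.grab_frame(name): name is "scene" or "top"; returns (picture, depth): 400x640x3 uint8, blue, green, red; 400x640 float32, mm along the optical axis (not along the pixel's ray), 0 where there is no reading.
- cams.camera_model(name): a dict with "fx", "fy", "cx", "cy" (pixels), "world_from_camera" (4x4, takes a point from camera to world coordinates). Camera axes: x right, y down, z forward; pixel columns grow to the right and rows downward; lengths in mm; the calibration is good to about 2 mm. A picture is of the moment at which its call begins. camera_model takes no time and is no camera call.
- manip.hand_in(): hands the job in; it is judged then, once.
The state is a dict: "t": time; "q": joint angles; "joint_velocities": joint speeds; "effort": joint torques, N m; "ee_pos": TCP position; "tcp_rot": TCP orientation; "contact_force": force on the tool from outside, world axes, zero at the start; "ft_torque": the same for the moment, N m; "width": finger opening in mm; "grip_force": force on a finger pad.
Only numpy, scipy, OpenCV 4.12 (cv2) and the standard library are available. Lean on these libraries where they do the work, as an engineer would, in place of code of your own. Each camera call takes 0.05 s, during which the arm holds its last target. There are 200 camera calls.

## Working session

There is one attempt and no reset: what is moved stays moved. The work goes in short steps, Python scripts to look and compute and a tool call to move; the robot and the scene stay as the last step left them, time stands still between calls to the robot, and variables do not carry over. Pictures are saved under pics/ and viewed, at most 14 in all, crops included, and the job is handed in when it is done.

```bash
ls; mkdir -p pics
```

Run:
```python
from workcell import manip, cams
import cv2,numpy as np
for n in("scene","top"):
    p,d=cams.grab_frame(n); cv2.imwrite(f"pics/{n}0.png",p); np.savez(f"{n}0.npz",p=p,d=d)
    m=cams.camera_model(n); print(n,m["fx"],m["fy"],m["cx"],m["cy"]); print(np.round(m["world_from_camera"],3))
s=manip.get_state(); print(s["t"],s["ee_pos"],s["tcp_rot"],s["width"])
```

```text
pics
workcell.py
scene 421.01531285097406 421.01531285097406 313.3904090648045 199.87076573140976
[[ 2.81000e-01  7.31000e-01 -6.22000e-01  1.12304e+03]
 [ 9.60000e-01 -2.06000e-01  1.93000e-01 -1.96068e+02]
 [ 1.30000e-02 -6.51000e-01 -7.59000e-01  7.52951e+02]
 [ 0.00000e+00  0.00000e+00  0.00000e+00  1.00000e+00]]
top 513.0618584279308 513.0618584279308 317.32742405278225 199.7638245332033
[[ 2.200000e-02 -9.920000e-01  1.250000e-01  3.724550e+02]
 [-1.000000e+00 -2.300000e-02 -9.000000e-03 -9.390000e-01]
 [ 1.200000e-02 -1.250000e-01 -9.920000e-01  1.389555e+03]
 [ 0.000000e+00  0.000000e+00  0.000000e+00  1.000000e+00]]
0.1 [ 289.36848393 -581.39916298  230.35406285] [ 9.73447150e-01  2.28910149e-01 -2.67312603e-04 -8.46994494e-04] 85.1513384865472
```

View pics/top0.png

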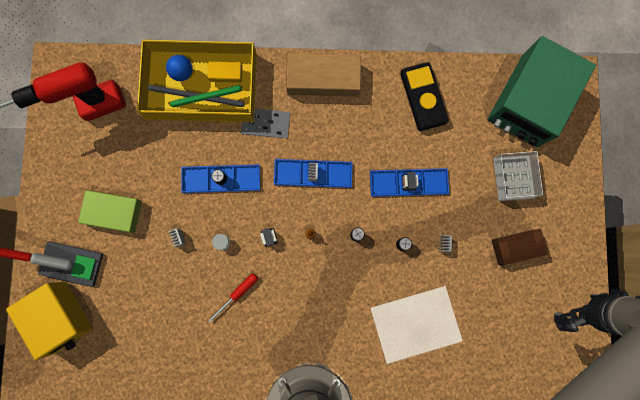

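View pics/scene0.png

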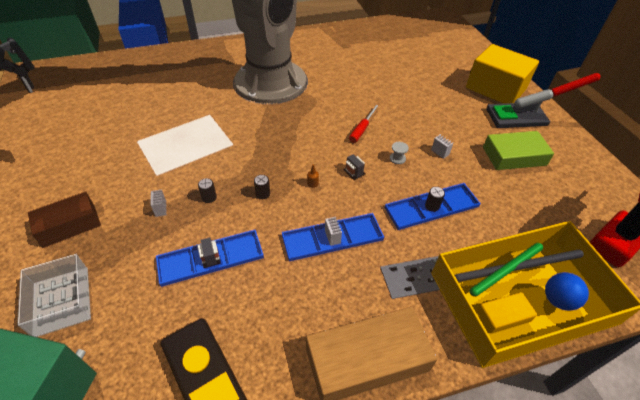

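The top view shows the capacitor tray at (221,179), the heatsink tray at (314,173) and the transformer tray at (410,182). The parts run left to right: sink (176,238), spool (221,242), trafo (269,237), flux bottle (311,233), caps (358,234) and (404,244), sink (446,243). The scene view agrees.

Create h.py:
```python
from workcell import manip, cams
import cv2,numpy as np
def cloud(n,d):
    m=cams.camera_model(n); v,u=np.indices(d.shape)
    c=np.stack([(u-m["cx"])/m["fx"]*d,(v-m["cy"])/m["fy"]*d,d],-1)
    T=np.array(m["world_from_camera"]); w=c@T[:3,:3].T+T[:3,3]; w[d<=0]=np.nan; return w
def ray(n,u,v,z):
    m=cams.camera_model(n);T=np.array(m["world_from_camera"])
    r=T[:3,:3]@[(u-m["cx"])/m["fx"],(v-m["cy"])/m["fy"],1.]; return T[:3,3]+r*(z-T[2,3])/r[2]
```

Run:
```python
from h import *
for n in("scene","top"):
    f=np.load(n+"0.npz"); p,w=f["p"],cloud(n,f["d"])
    tab=(np.abs(w[...,2])<12)&(w[...,0]>400)&(w[...,0]<750)&(abs(w[...,1])<400)
    print(n,"table z",np.nanmedian(w[tab][:,2]),w[tab][:,2].std())
    k=((w[...,2]>14)&(w[...,0]>350)&(w[...,0]<680)&(abs(w[...,1])<420)).astype(np.uint8)
    N,L,S,C=cv2.connectedComponentsWithStats(k)
    for i in range(1,N):
        if S[i,4]<25: continue
        q=w[L==i]; z=np.percentile(q[:,2],90); t=q[q[:,2]>z-8]
        r=cv2.minAreaRect(t[:,:2].astype(np.float32))
        print(np.round(C[i]),S[i,4],"z %.0f"%z,"rect c %s s %s a %.0f"%(np.round(r[0]),np.round(r[1]),r[2]),"mean",np.round(t.mean(0)))
    hsv=cv2.cvtColor(p,cv2.COLOR_BGR2HSV); b=cv2.inRange(hsv,(105,120,60),(125,255,255))
    b=cv2.morphologyEx(b,cv2.MORPH_CLOSE,np.ones((3,3)))
    for c in cv2.findContours(b,0,2)[0]:
        if cv2.contourArea(c)<800: continue
        g=np.array([ray(n,*x[0],12)[:2] for x in c]); r=cv2.minAreaRect(g.astype(np.float32))
        if 150<max(r[1])<260: print("tray c %s s %s a %.1f"%(np.round(r[0],1),np.round(r[1]),r[2]))
t=np.load("top0.npz")["p"][160:260,155:475]; s=np.load("scene0.npz")["p"][130:290,140:490]
cv2.imwrite("pics/c1.png",np.vstack([cv2.resize(t[60:],(800,100*1),interpolation=2) if 0 else cv2.resize(t,(800,250),interpolation=2),cv2.resize(s,(800,350),interpolation=2)]))
a=[cv2.resize(np.load("top0.npz")["p"][v-20:v+20,u-20:u+20],(260,260),interpolation=2) for u,v in((176,238),(269,237),(446,243))]
b=[cv2.resize(np.load("scene0.npz")["p"][v-20:v+20,u-20:u+20],(260,260),interpolation=2) for u,v in((442,148),(355,167),(158,204))]
cv2.imwrite("pics/c2.png",np.vstack([np.hstack(a),np.hstack(b)]))
```

```text
scene table z -0.559165245330405 2.7300936640428763
[442. 144.] 251 z 42 rect c [436. 361.] s [44. 29.] a 18 mean [438. 359.  39.]
[399. 148.] 199 z 41 rect c [426. 244.] s [42. 41.] a 8 mean [428. 243.  39.]
[355. 164.] 275 z 40 rect c [441. 119.] s [48. 38.] a 20 mean [445. 118.  37.]
[313. 175.] 156 z 53 rect c [455.   8.] s [7. 9.] a 43 mean [455.   7.  54.]
[261. 185.] 277 z 51 rect c [ 456. -116.] s [32. 32.] a 78 mean [ 456. -117.   49.]
[206. 188.] 292 z 51 rect c [ 432. -240.] s [34. 34.] a 51 mean [ 434. -240.   49.]
[435. 197.] 309 z 54 rect c [601. 255.] s [33. 33.] a 41 mean [602. 253.  52.]
[157. 200.] 280 z 41 rect c [ 435. -350.] s [24. 47.] a 87 mean [ 436. -350.   39.]
[333. 229.] 316 z 44 rect c [620.   5.] s [25. 44.] a 89 mean [621.   4.  42.]
[208. 250.] 397 z 43 rect c [ 600. -258.] s [47. 36.] a 3 mean [ 602. -258.   40.]
tray c [ 604.9 -258.7] s [ 75. 211.] a 3.0
tray c [624.3   3. ] s [211.  75.] a 88.8
tray c [604.3 252.4] s [ 74. 215.] a 3.0
top table z 1.641040085414943 3.230239615568961
[313. 171.] 137 z 47 rect c [620.   1.] s [24. 41.] a 89 mean [620. 
[... 163 characters left out ...]
62.   44.]
[357. 234.] 151 z 56 rect c [ 454. -121.] s [32. 33.] a 73 mean [ 454. -120.   52.]
[177. 237.] 166 z 45 rect c [436. 357.] s [43. 26.] a 22 mean [437. 355.  42.]
[268. 236.] 206 z 44 rect c [443. 114.] s [44. 34.] a 17 mean [442. 115.  40.]
[310. 233.] 90 z 54 rect c [454.   4.] s [ 8. 10.] a 0 mean [454.   4.  57.]
[220. 241.] 199 z 45 rect c [426. 240.] s [39. 40.] a 1 mean [427. 240.  41.]
[447. 243.] 129 z 46 rect c [ 437. -355.] s [25. 40.] a 89 mean [ 436. -358.   44.]
[404. 243.] 168 z 54 rect c [ 433. -244.] s [31. 31.] a 2 mean [ 432. -244.   52.]
tray c [ 600.6 -261.6] s [ 71. 213.] a 3.0
tray c [598.8 250.5] s [ 71. 209.] a 3.1
tray c [619.4   1.1] s [211.  71.] a 89.1
```

View pics/c2.png

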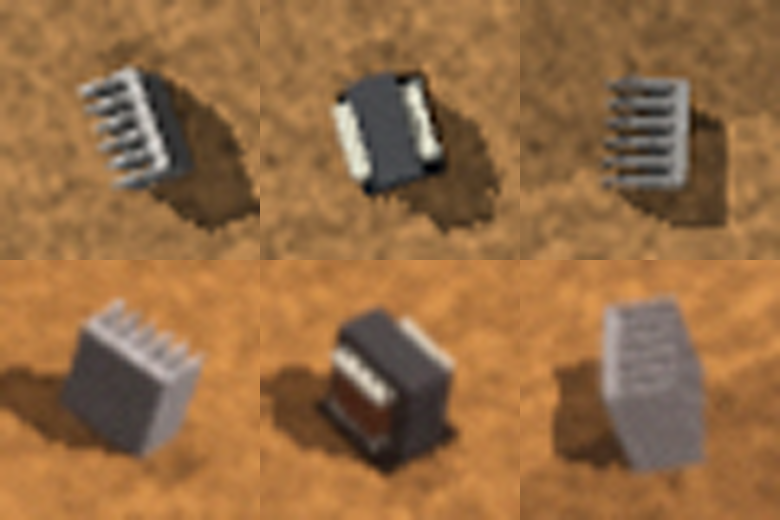

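The crops give the finned parts' directions: the left sink and the trafo have their long axis about 20° from world x, and the right sink lies along x. Heights and sizes match the specs, and the two views agree within 4 mm, so I use their means.

Add to h.py:
```python
from scipy.spatial.transform import Rotation as Ro
def go(x,y,z,phi):
    "shift in tool axes to put TCP at x,y,z, pointing down, closing line at phi deg from world x"
    s=manip.get_state(); R0=Ro.from_quat(s["tcp_rot"]); t=np.radians(phi+90)
    R1=Ro.from_matrix(np.array([[np.cos(t),np.sin(t),0],[np.sin(t),-np.cos(t),0],[0,0,-1]]))
    print("t",round(s["t"],2),"shift",np.round(R0.inv().apply(np.array([x,y,z])-s["ee_pos"]),1),"rot",np.round((R0.inv()*R1).as_rotvec(),3))
```

```bash
python3 -c "
from h import *
go(436,-355,130,0)"
```

```text
t 0.1 shift [ 232.2 -137.1  100.6] rot [-2.000e-03 -1.000e-03 -1.109e+00]
```

Units first: shifts go in shares of 1000 mm and turns go in shares of pi/2 rad. So 232 mm is 0.232, -137 mm is -0.137, -1.109 rad is -0.706.

Request:
shift_gripper(plan=[[85, 0.232, -0.137, 0.1, 0, 0, -0.706], [85, 0.232, -0.137, 0.1, 0, 0, -0.706], [85, 0.232, -0.137, 0.1, 0, 0, -0.706], [85, 0.232, -0.137, 0.1, 0, 0, -0.706], [85, 0.232, -0.137, 0.1, 0, 0, -0.706], [85, 0.232, -0.137, 0.1, 0, 0, -0.706], [85, 0.232, -0.137, 0.1, 0, 0, -0.706], [85, 0.232, -0.137, 0.1, 0, 0, -0.706], [85, 0.232, -0.137, 0.1, 0, 0, -0.706], [85, 0.232, -0.137, 0.1, 0, 0, -0.706], [85, 0.232, -0.137, 0.1, 0, 0, -0.706], [85, 0.232, -0.137, 0.1, 0, 0, -0.706]], grip_n=40)

```text
t: 1.3
ee_pos: [436.1, -356.2, 131.4]
tcp_rot: [0.707, 0.707, -0.0, 0.0]
contact_force: [1.4, 0.1, 0.2]
width: 84.9
grip_force: 0.0
```

```bash
python3 -c "
from h import *
go(436,-355,9,0)"
```

```text
t 1.3 shift [  1.2  -0.2 122.4] rot [ 0.     0.    -0.001]
```

Converted, 122 mm is 0.122, 105 mm is 0.105.

Request:
shift_gripper(plan=[[85, 0.001, 0, 0.04, 0, 0, 0], [85, 0.001, 0, 0.08, 0, 0, 0], [85, 0.001, 0, 0.105, 0, 0, 0], [85, 0.001, 0, 0.122, 0, 0, 0], [85, 0.001, 0, 0.122, 0, 0, 0], [30, 0.001, 0, 0.122, 0, 0, 0], [30, 0.001, 0, 0.122, 0, 0, 0], [30, 0.001, 0, 0.122, 0, 0, 0], [30, 0.001, 0, 0.122, 0, 0, 0], [30, 0.001, 0, 0.122, 0, 0, 0], [30, 0.001, 0, 0.122, 0, 0, 0], [30, 0.001, 0, 0.122, 0, 0, 0], [30, 0.001, 0, 0.122, 0, 0, 0]], grip_n=40)

```text
t: 2.6
ee_pos: [437.2, -355.8, 10.8]
tcp_rot: [0.707, 0.707, 0.0, 0.001]
contact_force: [-0.9, -0.6, 6.2]
width: 41.4
grip_force: 41.7
```

Run:
```python
from h import *
p,d=cams.grab_frame("scene"); cv2.imwrite("pics/g1.png",cv2.resize(p[120:260,60:260],(800,560),interpolation=2))
```

```text
(no output)
```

View pics/g1.png

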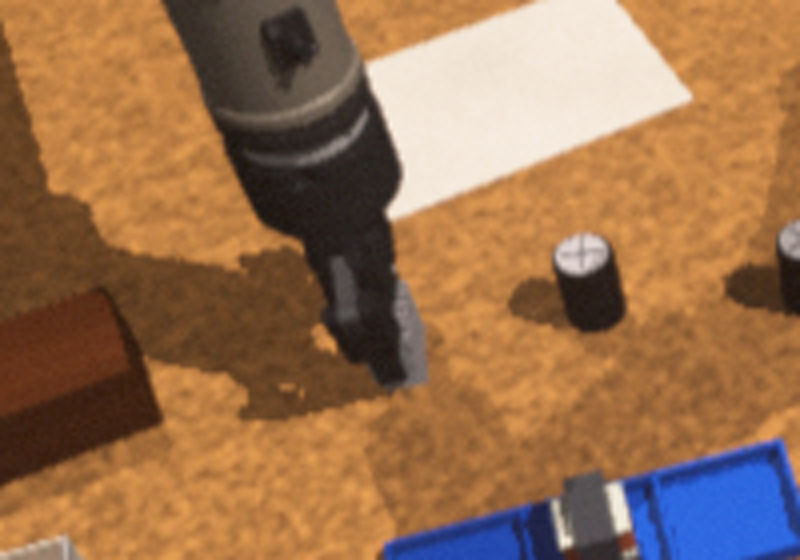

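Picture: the fingers straddle the right sink and its underside is still on the bench at about (410,380). The held width of 41.4 mm matches its 42 mm.

Converted, 288 mm is 0.288, 184 mm is 0.184.

Request:
shift_gripper(plan=[[30, 0, 0, -0.04, 0, 0, 0], [30, 0, 0, -0.08, 0, 0, 0], [30, 0, 0, -0.11, 0, 0, 0], [30, 0.04, 0.02, -0.11, 0, 0, 0], [30, 0.08, 0.05, -0.11, 0, 0, 0], [30, 0.288, 0.184, -0.11, 0, 0, 0], [30, 0.288, 0.184, -0.11, 0, 0, 0], [30, 0.288, 0.184, -0.11, 0, 0, 0], [30, 0.288, 0.184, -0.11, 0, 0, 0], [30, 0.288, 0.184, -0.11, 0, 0, 0], [30, 0.288, 0.184, -0.11, 0, 0, 0], [30, 0.288, 0.184, -0.11, 0, 0, 0], [30, 0.288, 0.184, -0.11, 0, 0, 0]], grip_n=40)

```text
t: 3.95
ee_pos: [619.4, -68.6, 118.9]
tcp_rot: [0.708, 0.707, -0.001, -0.0]
contact_force: [0.3, -1.1, -2.0]
width: 41.4
grip_force: 41.3
```

Run:
```python
from h import *
go(621,-68,15,-1)
p,d=cams.grab_frame("scene"); cv2.imwrite("pics/g2.png",cv2.resize(p[100:300,240:440],(600,600),interpolation=2))
```

```text
t 3.95 shift [  0.7   1.8 103.9] rot [-0.001  0.001  0.016]
```

View pics/g2.png

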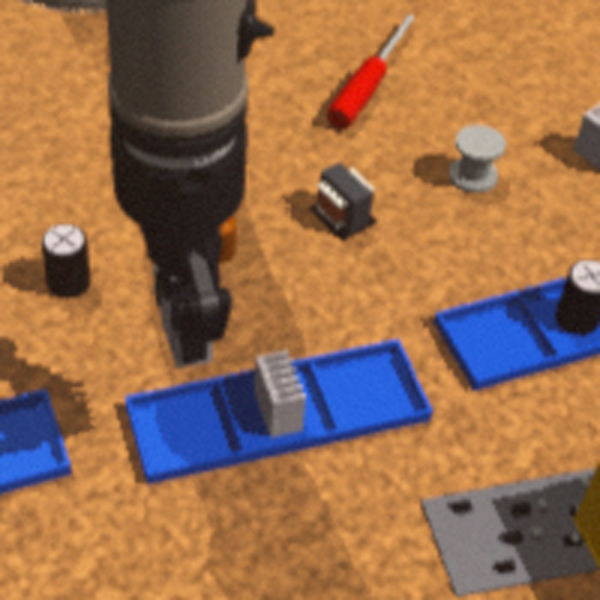

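The sink hangs upright in the fingers at (190,330), above the empty right bay of its tray. Lowering and releasing.

Converted, 104 mm is 0.104, 99 mm is 0.099, 0.016 rad is 0.0102.

Request:
shift_gripper(plan=[[30, 0.001, 0.002, 0.04, 0, 0, 0.0102], [30, 0.001, 0.002, 0.075, 0, 0, 0.0102], [30, 0.001, 0.002, 0.092, 0, 0, 0.0102], [30, 0.001, 0.002, 0.099, 0, 0, 0.0102], [30, 0.001, 0.002, 0.104, 0, 0, 0.0102], [30, 0.001, 0.002, 0.104, 0, 0, 0.0102], [30, 0.001, 0.002, 0.104, 0, 0, 0.0102]], grip_n=40)

```text
t: 4.7
ee_pos: [623.5, -66.0, 16.7]
tcp_rot: [0.713, 0.701, 0.001, 0.001]
contact_force: [0.8, 0.1, 0.0]
width: 41.3
grip_force: 41.3
```

Request:
shift_gripper(plan=[[50, 0, 0, 0, 0, 0, 0], [56, 0, 0, 0, 0, 0, 0], [60, 0, 0, 0, 0, 0, 0], [60, 0, 0, 0, 0, 0, 0]])

```text
t: 5.1
ee_pos: [622.6, -65.9, 15.7]
tcp_rot: [0.713, 0.701, 0.0, 0.0]
contact_force: [-0.2, 0.1, -0.4]
width: 60.3
grip_force: 0.0
```

Request:
shift_gripper(plan=[[60, 0, 0, -0.015, 0, 0, 0], [60, 0, 0, -0.04, 0, 0, 0], [85, 0, 0, -0.08, 0, 0, 0], [85, 0, 0, -0.11, 0, 0, 0], [85, 0, 0, -0.11, 0, 0, 0]])

```text
t: 5.6
ee_pos: [626.3, -65.8, 131.8]
tcp_rot: [0.713, 0.701, 0.004, 0.004]
contact_force: [1.0, -1.0, -0.5]
width: 84.7
grip_force: 0.0
```

Run:
```python
from h import *
go(436,358,130,20)
```

```text
t 5.6 shift [ 420.7 -197.1   -0.7] rot [ 0.011  0.003 -0.365]
```

Converted, 421 mm is 0.421, -197 mm is -0.197, -0.366 rad is -0.233.

Request:
shift_gripper(plan=[[85, 0.421, -0.197, 0, 0, 0, -0.233], [85, 0.421, -0.197, 0, 0, 0, -0.233], [85, 0.421, -0.197, 0, 0, 0, -0.233], [85, 0.421, -0.197, 0, 0, 0, -0.233], [85, 0.421, -0.197, 0, 0, 0, -0.233], [85, 0.421, -0.197, 0, 0, 0, -0.233], [85, 0.421, -0.197, 0, 0, 0, -0.233], [85, 0.421, -0.197, 0, 0, 0, -0.233], [85, 0.421, -0.197, 0, 0, 0, -0.233], [85, 0.421, -0.197, 0, 0, 0, -0.233], [85, 0.421, -0.197, 0, 0, 0, -0.233], [85, 0.421, -0.197, 0, 0, 0, -0.233], [85, 0.421, -0.197, 0, 0, 0, -0.233]])

```text
t: 6.9
ee_pos: [433.5, 355.7, 125.0]
tcp_rot: [0.575, 0.818, -0.001, 0.001]
contact_force: [0.0, 0.2, -0.1]
width: 85.0
grip_force: 0.0
```

Run:
```python
from h import *
go(436,358,13,20)
p,d=cams.grab_frame("scene"); cv2.imwrite("pics/g3.png",cv2.resize(p[90:270,250:490],(800,600),interpolation=2))
```

```text
t 6.9 shift [  1.6   3.2 112. ] rot [-0.     0.002 -0.003]
```

View pics/g3.png

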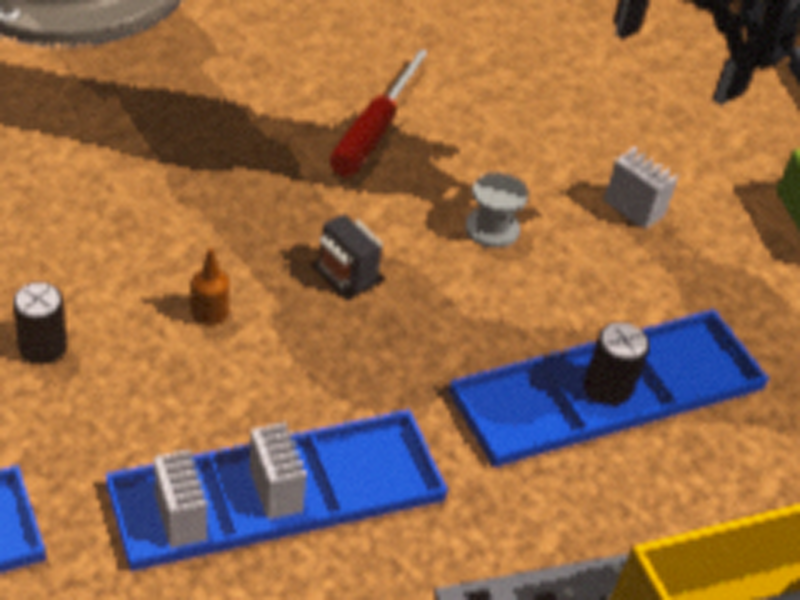

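The first sink stands upright in its bay at (182,500). The gripper is up at top right, above the left sink (640,185).

Converted, 112 mm is 0.112, 100 mm is 0.1.

Request:
shift_gripper(plan=[[85, 0.002, 0.003, 0.04, 0, 0, 0], [85, 0.002, 0.003, 0.08, 0, 0, 0], [85, 0.002, 0.003, 0.1, 0, 0, 0], [85, 0.002, 0.003, 0.112, 0, 0, 0], [85, 0.002, 0.003, 0.112, 0, 0, 0], [85, 0.002, 0.003, 0.112, 0, 0, 0], [30, 0.002, 0.003, 0.112, 0, 0, 0], [30, 0.002, 0.003, 0.112, 0, 0, 0], [30, 0.002, 0.003, 0.112, 0, 0, 0], [30, 0.002, 0.003, 0.112, 0, 0, 0], [30, 0.002, 0.003, 0.112, 0, 0, 0], [30, 0.002, 0.003, 0.112, 0, 0, 0], [30, 0.002, 0.003, 0.112, 0, 0, 0], [30, 0.002, 0.003, 0.112, 0, 0, 0]], grip_n=40)

```text
t: 8.35
ee_pos: [434.7, 361.7, 14.3]
tcp_rot: [0.573, 0.819, 0.001, 0.0]
contact_force: [0.1, -0.9, 6.5]
width: 41.3
grip_force: 41.0
```

Request:
shift_gripper(plan=[[30, 0, 0, -0.04, 0, 0, 0], [30, 0, 0, -0.08, 0, 0, 0], [30, 0, 0, -0.11, 0, 0, 0], [30, 0, 0, -0.115, 0, 0, 0], [30, 0, 0, -0.115, 0, 0, 0]])

```text
t: 8.85
ee_pos: [434.5, 361.3, 128.9]
tcp_rot: [0.573, 0.819, 0.001, 0.0]
contact_force: [0.0, 0.5, -1.7]
width: 41.6
grip_force: 40.9
```

Run:
```python
from h import *
go(623,72,125,-1)
```

```text
t 8.85 shift [-336.3   77.9    4.1] rot [ 0.002 -0.     0.367]
```

Converted, -336 mm is -0.336, 78 mm is 0.078, 0.367 rad is 0.2336.

Request:
shift_gripper(plan=[[30, -0.336, 0.078, 0.004, 0, 0, 0.2336], [30, -0.336, 0.078, 0.004, 0, 0, 0.2336], [30, -0.336, 0.078, 0.004, 0, 0, 0.2336], [30, -0.336, 0.078, 0.004, 0, 0, 0.2336], [30, -0.336, 0.078, 0.004, 0, 0, 0.2336], [30, -0.336, 0.078, 0.004, 0, 0, 0.2336], [30, -0.336, 0.078, 0.004, 0, 0, 0.2336], [30, -0.336, 0.078, 0.004, 0, 0, 0.2336], [30, -0.336, 0.078, 0.004, 0, 0, 0.2336], [30, -0.336, 0.078, 0.004, 0, 0, 0.2336], [30, -0.336, 0.078, 0.004, 0, 0, 0.2336]])

```text
t: 9.95
ee_pos: [621.4, 74.2, 123.5]
tcp_rot: [0.712, 0.702, -0.0, -0.001]
contact_force: [0.1, 0.4, -0.3]
width: 41.4
grip_force: 41.0
```

Run:
```python
from h import *
go(623,72,18,-1)
```

```text
t 9.95 shift [ -2.2   1.8 105.5] rot [-0.002 -0.     0.004]
```

Converted, 105 mm is 0.105, 100 mm is 0.1.

Request:
shift_gripper(plan=[[30, -0.002, 0.002, 0.04, 0, 0, 0], [30, -0.002, 0.002, 0.075, 0, 0, 0], [30, -0.002, 0.002, 0.092, 0, 0, 0], [30, -0.002, 0.002, 0.1, 0, 0, 0], [30, -0.002, 0.002, 0.105, 0, 0, 0], [30, -0.002, 0.002, 0.105, 0, 0, 0], [30, -0.002, 0.002, 0.105, 0, 0, 0]])

```text
t: 10.65
ee_pos: [625.8, 70.5, 20.7]
tcp_rot: [0.713, 0.701, 0.001, 0.001]
contact_force: [0.6, 0.6, -0.9]
width: 41.6
grip_force: 41.0
```

Request:
shift_gripper(plan=[[50, 0, 0, 0, 0, 0, 0], [56, 0, 0, 0, 0, 0, 0], [60, 0, 0, 0, 0, 0, 0], [60, 0, 0, 0, 0, 0, 0]])

```text
t: 11.05
ee_pos: [624.8, 70.1, 19.6]
tcp_rot: [0.713, 0.701, 0.0, 0.0]
contact_force: [-0.1, 0.3, -0.7]
width: 60.0
grip_force: 0.0
```

Request:
shift_gripper(plan=[[60, 0, 0, -0.015, 0, 0, 0], [60, 0, 0, -0.04, 0, 0, 0], [85, 0, 0, -0.08, 0, 0, 0], [85, 0, 0, -0.11, 0, 0, 0], [85, 0, 0, -0.11, 0, 0, 0]])

```text
t: 11.55
ee_pos: [628.5, 71.2, 135.8]
tcp_rot: [0.713, 0.701, 0.004, 0.003]
contact_force: [1.1, -0.0, 0.3]
width: 85.0
grip_force: 0.0
```

Run:
```python
from h import *
go(442,116.5,130,19)
```

```text
t 11.55 shift [  42.1 -187.3    3.9] rot [ 0.011  0.    -0.349]
```

Next is the transformer, gripped across the core.

Converted, -187 mm is -0.187, 42 mm is 0.042, -0.349 rad is -0.2222.

Request:
shift_gripper(plan=[[85, 0.042, -0.187, 0.004, 0, 0, -0.2222], [85, 0.042, -0.187, 0.004, 0, 0, -0.2222], [85, 0.042, -0.187, 0.004, 0, 0, -0.2222], [85, 0.042, -0.187, 0.004, 0, 0, -0.2222], [85, 0.042, -0.187, 0.004, 0, 0, -0.2222], [85, 0.042, -0.187, 0.004, 0, 0, -0.2222], [85, 0.042, -0.187, 0.004, 0, 0, -0.2222], [85, 0.042, -0.187, 0.004, 0, 0, -0.2222]])

```text
t: 12.35
ee_pos: [439.8, 115.2, 125.6]
tcp_rot: [0.581, 0.814, 0.001, 0.0]
contact_force: [-0.3, 0.9, -0.1]
width: 85.0
grip_force: 0.0
```

Run:
```python
from h import *
go(442,116.5,13,19)
p,d=cams.grab_frame("scene"); cv2.imwrite("pics/g4.png",cv2.resize(p[90:270,240:480],(800,600),interpolation=2))
```

```text
t 12.35 shift [  0.5   2.4 112.6] rot [ 0.001 -0.    -0.001]
```

View pics/g4.png

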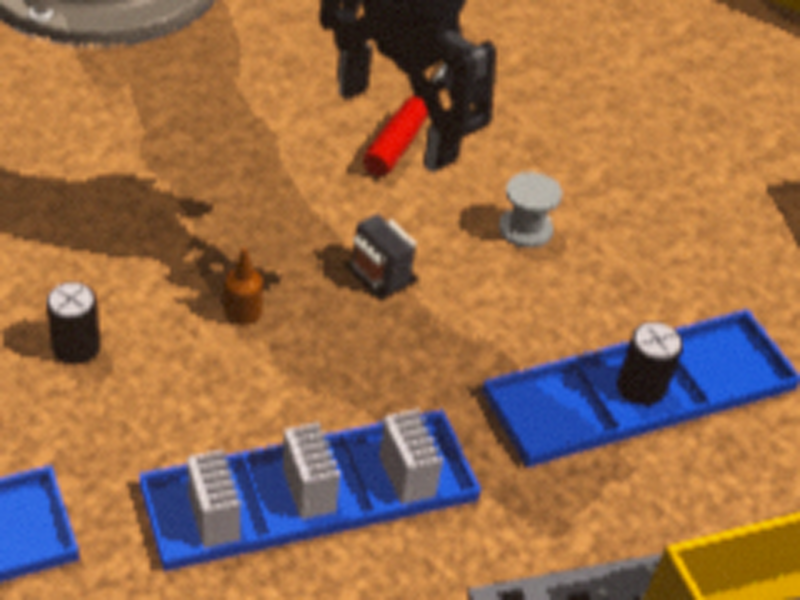

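Both sinks now stand in their bays, at (215,500) and (412,455). The open gripper is lined up with the transformer at (383,255), which has not moved.

Converted, 112 mm is 0.112, 100 mm is 0.1.

Request:
shift_gripper(plan=[[85, 0.001, 0.002, 0.04, 0, 0, 0], [85, 0.001, 0.002, 0.08, 0, 0, 0], [85, 0.001, 0.002, 0.1, 0, 0, 0], [85, 0.001, 0.002, 0.112, 0, 0, 0], [85, 0.001, 0.002, 0.112, 0, 0, 0], [85, 0.001, 0.002, 0.112, 0, 0, 0], [30, 0.001, 0.002, 0.112, 0, 0, 0], [30, 0.001, 0.002, 0.112, 0, 0, 0], [30, 0.001, 0.002, 0.112, 0, 0, 0], [30, 0.001, 0.002, 0.112, 0, 0, 0], [30, 0.001, 0.002, 0.112, 0, 0, 0], [30, 0.001, 0.002, 0.112, 0, 0, 0], [30, 0.001, 0.002, 0.112, 0, 0, 0], [30, 0.001, 0.002, 0.112, 0, 0, 0]], grip_n=60)

```text
t: 13.8
ee_pos: [440.9, 117.2, 14.4]
tcp_rot: [0.581, 0.814, 0.001, 0.001]
contact_force: [-1.4, -0.7, 7.1]
width: 43.1
grip_force: 61.4
```

Request:
shift_gripper(plan=[[30, 0, 0, -0.04, 0, 0, 0], [30, 0, 0, -0.08, 0, 0, 0], [30, 0, 0, -0.115, 0, 0, 0], [30, 0, 0, -0.125, 0, 0, 0], [30, 0, 0, -0.125, 0, 0, 0]])

```text
t: 14.3
ee_pos: [440.6, 116.9, 139.2]
tcp_rot: [0.581, 0.814, 0.001, 0.001]
contact_force: [0.6, -0.2, -3.0]
width: 42.8
grip_force: 63.4
```

Run:
```python
from h import *
go(599,-190,138,3)
```

```text
t 14.3 shift [-341.7   49.8    1.8] rot [0.003 0.001 0.279]
```

Converted, -342 mm is -0.342, 50 mm is 0.05, 0.28 rad is 0.1783.

Request:
shift_gripper(plan=[[30, -0.342, 0.05, 0.002, 0, 0, 0.1783], [30, -0.342, 0.05, 0.002, 0, 0, 0.1783], [30, -0.342, 0.05, 0.002, 0, 0, 0.1783], [30, -0.342, 0.05, 0.002, 0, 0, 0.1783], [30, -0.342, 0.05, 0.002, 0, 0, 0.1783], [30, -0.342, 0.05, 0.002, 0, 0, 0.1783], [30, -0.342, 0.05, 0.002, 0, 0, 0.1783], [30, -0.342, 0.05, 0.002, 0, 0, 0.1783], [30, -0.342, 0.05, 0.002, 0, 0, 0.1783], [30, -0.342, 0.05, 0.002, 0, 0, 0.1783], [30, -0.342, 0.05, 0.002, 0, 0, 0.1783]])

```text
t: 15.4
ee_pos: [597.8, -187.9, 135.2]
tcp_rot: [0.687, 0.726, -0.0, -0.001]
contact_force: [-0.6, 1.7, -3.5]
width: 43.0
grip_force: 63.3
```

Run:
```python
from h import *
go(600,-190,18,3)
```

```text
t 15.4 shift [ -2.4   2.3 117.2] rot [-0.002 -0.001  0.003]
```

Converted, 118 mm is 0.118, 112 mm is 0.112.

Request:
shift_gripper(plan=[[30, -0.002, 0.001, 0.04, 0, 0, 0], [30, -0.002, 0.001, 0.08, 0, 0, 0], [30, -0.002, 0.001, 0.102, 0, 0, 0], [30, -0.002, 0.001, 0.112, 0, 0, 0], [30, -0.002, 0.001, 0.118, 0, 0, 0], [30, -0.002, 0.001, 0.118, 0, 0, 0], [30, -0.002, 0.001, 0.118, 0, 0, 0], [30, -0.002, 0.001, 0.118, 0, 0, 0]])

```text
t: 16.2
ee_pos: [600.9, -192.3, 19.8]
tcp_rot: [0.688, 0.725, 0.001, 0.001]
contact_force: [0.3, 0.6, -2.8]
width: 42.9
grip_force: 63.2
```

Request:
shift_gripper(plan=[[50, 0, 0, 0, 0, 0, 0], [56, 0, 0, 0, 0, 0, 0], [60, 0, 0, 0, 0, 0, 0], [60, 0, 0, 0, 0, 0, 0]])

```text
t: 16.6
ee_pos: [600.1, -192.1, 18.7]
tcp_rot: [0.688, 0.725, 0.0, 0.0]
contact_force: [0.0, -0.8, 0.2]
width: 59.8
grip_force: 0.0
```

Request:
shift_gripper(plan=[[60, 0, 0, -0.015, 0, 0, 0], [60, 0, 0, -0.04, 0, 0, 0], [85, 0, 0, -0.08, 0, 0, 0], [85, 0, 0, -0.12, 0, 0, 0], [85, 0, 0, -0.12, 0, 0, 0]])

```text
t: 17.1
ee_pos: [604.6, -192.9, 146.2]
tcp_rot: [0.689, 0.725, 0.003, 0.006]
contact_force: [1.9, -0.3, -0.7]
width: 85.2
grip_force: 0.0
```

Run:
```python
from h import *
go(455,-118.5,135,0)
p,d=cams.grab_frame("scene"); cv2.imwrite("pics/g5.png",cv2.resize(p[130:310,120:360],(800,600),interpolation=2))
```

```text
t 17.1 shift [  82.1 -145.6    9. ] rot [0.013 0.004 0.052]
```

View pics/g5.png

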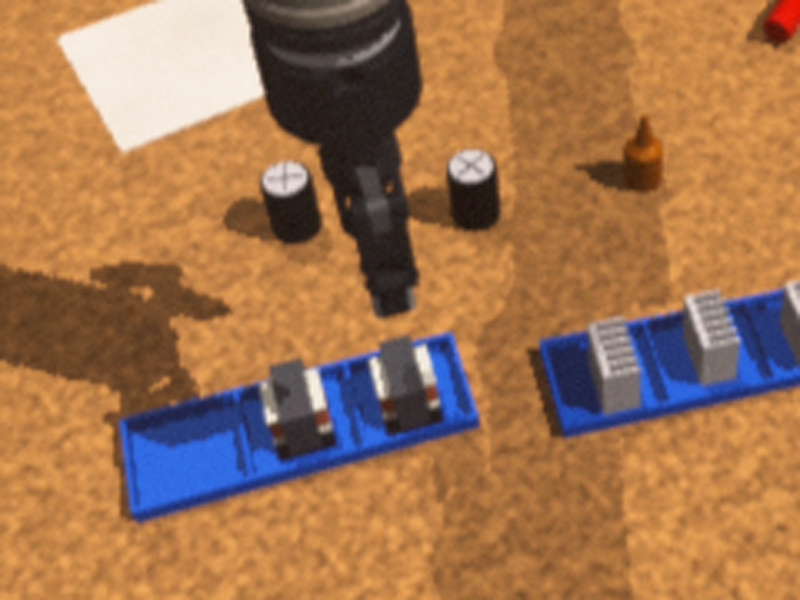

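The transformer stands upright in the right outer bay of its tray at (405,385), beside the specimen. Next is the cap at (473,190).

Converted, -145 mm is -0.145, 82 mm is 0.082, 0.052 rad is 0.0331.

Request:
shift_gripper(plan=[[85, 0.082, -0.145, 0.009, 0, 0, 0.0331], [85, 0.082, -0.145, 0.009, 0, 0, 0.0331], [85, 0.082, -0.145, 0.009, 0, 0, 0.0331], [85, 0.082, -0.145, 0.009, 0, 0, 0.0331], [85, 0.082, -0.145, 0.009, 0, 0, 0.0331], [85, 0.082, -0.145, 0.009, 0, 0, 0.0331], [85, 0.082, -0.145, 0.009, 0, 0, 0.0331]])

```text
t: 17.85
ee_pos: [452.1, -118.2, 129.6]
tcp_rot: [0.707, 0.707, 0.001, 0.001]
contact_force: [0.5, 0.0, 0.4]
width: 85.0
grip_force: 0.0
```

Run:
```python
from h import *
go(455,-118.5,16,0)
```

```text
t 17.85 shift [ -0.3   2.7 113.6] rot [ 0.001  0.    -0.001]
```

Converted, 114 mm is 0.114, 102 mm is 0.102.

Request:
shift_gripper(plan=[[85, 0, 0.002, 0.04, 0, 0, 0], [85, 0, 0.002, 0.08, 0, 0, 0], [85, 0, 0.002, 0.102, 0, 0, 0], [85, 0, 0.002, 0.114, 0, 0, 0], [85, 0, 0.002, 0.114, 0, 0, 0], [85, 0, 0.002, 0.114, 0, 0, 0], [25, 0, 0.002, 0.114, 0, 0, 0], [25, 0, 0.002, 0.114, 0, 0, 0], [25, 0, 0.002, 0.114, 0, 0, 0], [25, 0, 0.002, 0.114, 0, 0, 0], [25, 0, 0.002, 0.114, 0, 0, 0], [25, 0, 0.002, 0.114, 0, 0, 0], [25, 0, 0.002, 0.114, 0, 0, 0], [25, 0, 0.002, 0.114, 0, 0, 0]], grip_n=40)

```text
t: 19.25
ee_pos: [453.3, -117.9, 16.1]
tcp_rot: [0.707, 0.707, 0.0, 0.001]
contact_force: [-1.4, 0.9, 6.9]
width: 33.5
grip_force: 39.5
```

Request:
shift_gripper(plan=[[25, 0, 0, -0.04, 0, 0, 0], [25, 0, 0, -0.08, 0, 0, 0], [25, 0, 0, -0.115, 0, 0, 0], [25, 0, 0, -0.125, 0, 0, 0], [25, 0, 0, -0.125, 0, 0, 0]])

```text
t: 19.75
ee_pos: [453.7, -118.0, 141.7]
tcp_rot: [0.707, 0.707, 0.001, 0.002]
contact_force: [0.6, 0.2, -0.4]
width: 34.0
grip_force: 40.1
```

Run:
```python
from h import *
go(605,182,140,3)
```

```text
t 19.75 shift [300.1 151.2   1.7] rot [ 0.003  0.002 -0.053]
```

Converted, 300 mm is 0.3, 151 mm is 0.151, -0.052 rad is -0.0331.

Request:
shift_gripper(plan=[[25, 0.3, 0.151, 0.001, 0, 0, -0.0331], [25, 0.3, 0.151, 0.001, 0, 0, -0.0331], [25, 0.3, 0.151, 0.001, 0, 0, -0.0331], [25, 0.3, 0.151, 0.001, 0, 0, -0.0331], [25, 0.3, 0.151, 0.001, 0, 0, -0.0331], [25, 0.3, 0.151, 0.001, 0, 0, -0.0331], [25, 0.3, 0.151, 0.001, 0, 0, -0.0331], [25, 0.3, 0.151, 0.001, 0, 0, -0.0331], [25, 0.3, 0.151, 0.001, 0, 0, -0.0331], [25, 0.3, 0.151, 0.001, 0, 0, -0.0331]])

```text
t: 20.75
ee_pos: [602.6, 180.3, 137.3]
tcp_rot: [0.689, 0.725, -0.002, -0.0]
contact_force: [-0.5, 0.0, -0.8]
width: 34.1
grip_force: 40.2
```

Run:
```python
from h import *
go(605,182,19.5,3)
```

```text
t 20.75 shift [  1.8   2.9 117.8] rot [-0.003  0.002 -0.002]
```

Converted, 119 mm is 0.119, 113 mm is 0.113.

Request:
shift_gripper(plan=[[25, 0.001, 0.002, 0.04, 0, 0, 0], [25, 0.001, 0.002, 0.08, 0, 0, 0], [25, 0.001, 0.002, 0.102, 0, 0, 0], [25, 0.001, 0.002, 0.113, 0, 0, 0], [25, 0.001, 0.002, 0.119, 0, 0, 0], [25, 0.001, 0.002, 0.119, 0, 0, 0], [25, 0.001, 0.002, 0.119, 0, 0, 0], [25, 0.001, 0.002, 0.119, 0, 0, 0]])

```text
t: 21.55
ee_pos: [606.6, 183.7, 21.6]
tcp_rot: [0.689, 0.725, 0.001, 0.001]
contact_force: [-0.4, -0.9, -0.4]
width: 33.8
grip_force: 40.3
```

Request:
shift_gripper(plan=[[45, 0, 0, 0, 0, 0, 0], [50, 0, 0, 0, 0, 0, 0], [55, 0, 0, 0, 0, 0, 0], [55, 0, 0, 0, 0, 0, 0]])

```text
t: 21.95
ee_pos: [605.7, 183.5, 20.4]
tcp_rot: [0.688, 0.725, 0.0, 0.0]
contact_force: [0.0, -0.3, 0.0]
width: 55.4
grip_force: 0.0
```

Request:
shift_gripper(plan=[[55, 0, 0, -0.015, 0, 0, 0], [55, 0, 0, -0.04, 0, 0, 0], [85, 0, 0, -0.08, 0, 0, 0], [85, 0, 0, -0.12, 0, 0, 0], [85, 0, 0, -0.12, 0, 0, 0]])

```text
t: 22.45
ee_pos: [609.8, 185.7, 148.1]
tcp_rot: [0.688, 0.725, 0.006, 0.003]
contact_force: [0.8, 0.8, 0.0]
width: 85.2
grip_force: 0.0
```

Run:
```python
from h import *
go(432.5,-242,140,0)
```

```text
t 22.45 shift [-417.9 -199.4    4.1] rot [ 0.013 -0.004  0.052]
```

Converted, -418 mm is -0.418, -199 mm is -0.199, 0.052 rad is 0.0331.

Request:
shift_gripper(plan=[[85, -0.418, -0.199, 0.005, 0, 0, 0.0331], [85, -0.418, -0.199, 0.005, 0, 0, 0.0331], [85, -0.418, -0.199, 0.005, 0, 0, 0.0331], [85, -0.418, -0.199, 0.005, 0, 0, 0.0331], [85, -0.418, -0.199, 0.005, 0, 0, 0.0331], [85, -0.418, -0.199, 0.005, 0, 0, 0.0331], [85, -0.418, -0.199, 0.005, 0, 0, 0.0331], [85, -0.418, -0.199, 0.005, 0, 0, 0.0331], [85, -0.418, -0.199, 0.005, 0, 0, 0.0331], [85, -0.418, -0.199, 0.005, 0, 0, 0.0331], [85, -0.418, -0.199, 0.005, 0, 0, 0.0331], [85, -0.418, -0.199, 0.005, 0, 0, 0.0331], [85, -0.418, -0.199, 0.005, 0, 0, 0.0331]])

```text
t: 23.75
ee_pos: [429.9, -242.1, 135.5]
tcp_rot: [0.706, 0.709, 0.0, 0.0]
contact_force: [0.8, 0.6, 0.1]
width: 84.9
grip_force: 0.0
```

Run:
```python
from h import *
go(432.5,-242,16,0)
p,d=cams.grab_frame("scene"); cv2.imwrite("pics/g6.png",p)
```

```text
t 23.75 shift [  0.    2.5 119.5] rot [ 0.001 -0.001  0.004]
```

View pics/g6.png

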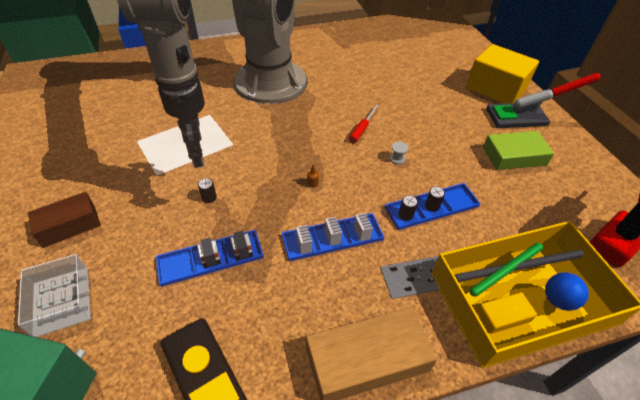

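The first cap stands in its bay at (410,208). The last cap is at (207,190), below the gripper, and the spool and bottle have not moved.

Converted, 119 mm is 0.119, 106 mm is 0.106.

Request:
shift_gripper(plan=[[85, 0, 0.002, 0.04, 0, 0, 0], [85, 0, 0.002, 0.08, 0, 0, 0], [85, 0, 0.002, 0.106, 0, 0, 0], [85, 0, 0.002, 0.119, 0, 0, 0], [85, 0, 0.002, 0.119, 0, 0, 0], [85, 0, 0.002, 0.119, 0, 0, 0], [25, 0, 0.002, 0.119, 0, 0, 0], [25, 0, 0.002, 0.119, 0, 0, 0], [25, 0, 0.002, 0.119, 0, 0, 0], [25, 0, 0.002, 0.119, 0, 0, 0], [25, 0, 0.002, 0.119, 0, 0, 0], [25, 0, 0.002, 0.119, 0, 0, 0], [25, 0, 0.002, 0.119, 0, 0, 0], [25, 0, 0.002, 0.119, 0, 0, 0]], grip_n=40)

```text
t: 25.2
ee_pos: [431.2, -244.8, 17.2]
tcp_rot: [0.707, 0.707, 0.0, 0.001]
contact_force: [-1.4, 0.3, 6.3]
width: 34.3
grip_force: 39.5
```

Request:
shift_gripper(plan=[[25, 0, 0, -0.04, 0, 0, 0], [25, 0, 0, -0.08, 0, 0, 0], [25, 0, 0, -0.115, 0, 0, 0], [25, 0, 0, -0.125, 0, 0, 0], [25, 0, 0, -0.125, 0, 0, 0]])

```text
t: 25.7
ee_pos: [431.5, -244.9, 142.6]
tcp_rot: [0.707, 0.707, 0.0, 0.002]
contact_force: [0.1, 0.1, -1.4]
width: 34.2
grip_force: 40.2
```

Run:
```python
from h import *
go(598,321,140,3)
```

```text
t 25.7 shift [565.9 166.4   1.9] rot [ 0.003  0.002 -0.053]
```

Converted, 566 mm is 0.566, 167 mm is 0.167, -0.052 rad is -0.0331.

Request:
shift_gripper(plan=[[25, 0.566, 0.167, 0.002, 0, 0, -0.0331], [25, 0.566, 0.167, 0.002, 0, 0, -0.0331], [25, 0.566, 0.167, 0.002, 0, 0, -0.0331], [25, 0.566, 0.167, 0.002, 0, 0, -0.0331], [25, 0.566, 0.167, 0.002, 0, 0, -0.0331], [25, 0.566, 0.167, 0.002, 0, 0, -0.0331], [25, 0.566, 0.167, 0.002, 0, 0, -0.0331], [25, 0.566, 0.167, 0.002, 0, 0, -0.0331], [25, 0.566, 0.167, 0.002, 0, 0, -0.0331], [25, 0.566, 0.167, 0.002, 0, 0, -0.0331], [25, 0.566, 0.167, 0.002, 0, 0, -0.0331], [25, 0.566, 0.167, 0.002, 0, 0, -0.0331], [25, 0.566, 0.167, 0.002, 0, 0, -0.0331], [25, 0.566, 0.167, 0.002, 0, 0, -0.0331], [25, 0.566, 0.167, 0.002, 0, 0, -0.0331], [25, 0.566, 0.167, 0.002, 0, 0, -0.0331]])

```text
t: 27.3
ee_pos: [597.7, 319.1, 138.3]
tcp_rot: [0.689, 0.724, -0.001, 0.0]
contact_force: [0.3, -0.2, -0.4]
width: 33.9
grip_force: 40.3
```

Run:
```python
from h import *
go(598,321,20,3)
```

```text
t 27.3 shift [  2.2   0.5 118.3] rot [-0.001  0.002 -0.003]
```

Converted, 118 mm is 0.118, 112 mm is 0.112.

Request:
shift_gripper(plan=[[25, 0.002, 0, 0.04, 0, 0, 0], [25, 0.002, 0, 0.08, 0, 0, 0], [25, 0.002, 0, 0.102, 0, 0, 0], [25, 0.002, 0, 0.112, 0, 0, 0], [25, 0.002, 0, 0.118, 0, 0, 0], [25, 0.002, 0, 0.118, 0, 0, 0], [25, 0.002, 0, 0.118, 0, 0, 0], [25, 0.002, 0, 0.118, 0, 0, 0]])

```text
t: 28.1
ee_pos: [598.5, 324.3, 22.9]
tcp_rot: [0.689, 0.725, 0.001, 0.0]
contact_force: [-0.7, -0.1, -1.5]
width: 34.3
grip_force: 40.3
```

Request:
shift_gripper(plan=[[45, 0, 0, 0, 0, 0, 0], [50, 0, 0, 0, 0, 0, 0], [55, 0, 0, 0, 0, 0, 0], [55, 0, 0, 0, 0, 0, 0]])

```text
t: 28.5
ee_pos: [597.6, 323.7, 21.5]
tcp_rot: [0.688, 0.725, 0.0, 0.0]
contact_force: [0.4, 0.5, -0.3]
width: 55.0
grip_force: 0.0
```

Request:
shift_gripper(plan=[[55, 0, 0, -0.015, 0, 0, 0], [55, 0, 0, -0.04, 0, 0, 0], [85, 0, 0, -0.08, 0, 0, 0], [85, 0, 0, -0.12, 0, 0, 0], [85, 0, 0, -0.16, 0, 0, 0], [85, 0, -0.05, -0.2, 0, 0, 0], [85, 0, -0.08, -0.2, 0, 0, 0], [85, 0, -0.08, -0.2, 0, 0, 0], [85, 0, -0.08, -0.2, 0, 0, 0], [85, 0, -0.08, -0.2, 0, 0, 0]])

```text
t: 29.5
ee_pos: [518.6, 319.0, 221.5]
tcp_rot: [0.689, 0.725, 0.0, 0.0]
contact_force: [-0.4, -0.3, 0.5]
width: 84.9
grip_force: 0.0
```

Run:
```python
from h import *
p,d=cams.grab_frame("scene"); a=cv2.resize(p[130:290,140:490],(800,366),interpolation=2)
q,e=cams.grab_frame("top"); b=cv2.resize(q[160:255,160:480],(800,234),interpolation=2); cv2.imwrite("pics/g7.png",np.vstack([a,b]))
for n,e in(("scene",d),("top",e)):
    w=cloud(n,e); k=((w[...,2]>16)&(w[...,2]<75)&(w[...,0]>350)&(w[...,0]<680)&(abs(w[...,1])<420)).astype(np.uint8)
    N,L,S,C=cv2.connectedComponentsWithStats(k)
    for i in range(1,N):
        if S[i,4]>25: t=w[L==i]; z=np.percentile(t[:,2],90); print(n,np.round(t[t[:,2]>z-8].mean(0)),round(z))
```

```text
scene [428. 243.  39.] 41
scene [456.   8.  54.] 52
scene [602. 326.  52.] 54
scene [603. 253.  52.] 54
scene [610. 183.  52.] 54
scene [628.  69.  42.] 45
scene [621.   4.  42.] 44
scene [625. -62.  42.] 44
scene [ 603. -191.   40.] 43
scene [ 602. -258.   40.] 43
top [625.  65.  45.] 48
top [624. -66.  45.] 48
top [620.  -2.  46.] 48
top [607. 181.  55.] 58
top [599. 324.  55.] 58
top [600. 251.  54.] 57
top [ 602. -194.   43.] 47
top [ 601. -262.   44.] 47
top [454.   4.  58.] 54
top [433. 234.  41.] 44
```

View pics/g7.png

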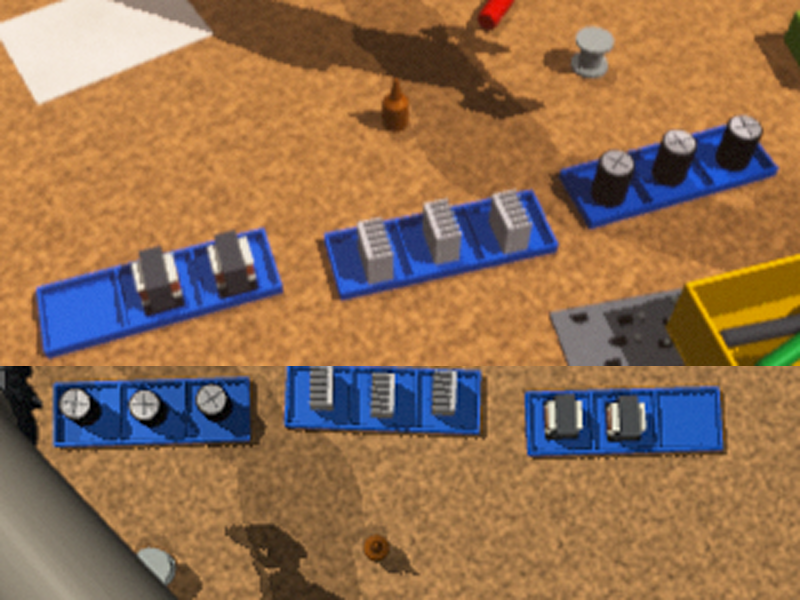

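All five parts stand upright in the right bays, at the same top height as the specimens, and the spool and bottle are where they started.

```bash
python3 -c "
from workcell import manip, cams
print(manip.hand_in())"
```

```text
the job is handed in; nothing more can be done
None
```

All five parts stand upright and released in the outer bays of their matching trays, the spool and flux bottle have not moved, and I handed the job in after about 30 s of robot time.

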